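Bring the wood lathe up to run

ROBOT

A 6-joint arm with a two-finger parallel gripper is mounted at the origin on the work surface. World frame = base frame: x ahead of the robot, y to its left, z up, the work surface at z = 0. Lengths are in m, angles in rad, forces in N, time in s.
With the tool pointing down it reaches from about 0.225 to 0.875 m from the base axis. Payload 3.4 kg.
Tool frame: the origin (TCP) lies at the very end of the fingers, on their centre line; the grasp point (between the pads) lies 19 mm behind it; z points along the fingers, y is the line along which they close (so a half turn about z gives the same grasp; the last joint's range is limited). The gripper opens to 85 mm and grips with 20 to 120 N. Pads are 22 mm wide; open, the fingers measure 114 mm over their backs; the gripper's body (76 mm by 85 mm) begins 54 mm behind the grasp point. The pads swing forward as they close: fully open they stand 13 mm farther back than shut.
Start: joints at [1.21, 0.276, 1.505, -0, 1.361, -0.121], TCP at [0.137, 0.559, 0.231] pointing down, gripper open.
Joint ranges: [-2.89, 2.89], [-0.75, 2.08], [0.22, 2.7], [-1.18, 4.32], [0.11, 2.71], [-2.7, 2.7]. Speed limits (rad/s): [2.57, 2.57, 3.14, 3.14, 3.14, 3.14].

INTERFACE

Orientations are given as a unit quaternion [w, x, y, z].
In Python, from rig import get_state, optics, sign_off gives the robot as it stands.
- The arm moves only by the tool send_rows, never from a script. Its argument "increments" is a list of rows, each an object with "gripper": the gripper's target within -1 to 1 (shut at 1, half-way at 0, fully open at -1); "linear": the shift along the world's x, y, z in m, a list of three; "delta_rot": the turn, a rotation vector about the world's x, y, z in rad, a list of three. In form: [{"gripper": gripper, "linear": [dx, dy, dz], "delta_rot": [rx, ry, rz]}, ...]. A call has 1 to 8 rows; each row is the pose to reach, as a shift and turn from the pose commanded when the call began; what a row does not reach only later rows make up. A row lasts 1/10 s, in which the tool goes at most 50 mm and 8.59 degrees, less where a joint would pass 70% of its speed; a pose out of reach is approached as far as the arm can. A call with a gripper value outside its range is refused whole. The fingers move at their own pace and stop on an object; "newtons" is the grip in N (left out, the last holds). Time passes only in rows, so rows that repeat a pose let the fingers close. It gives the time, the measured TCP pose, the force, the opening and the grip force at its end, in the units of the state.
- get_state(): the state, without advancing time (a new reading comes with each control period).
- optics.get_image(name): name is "scene" or "side" or "wrist"; returns a dict with "pixels" (400x640x3 uint8, blue, green, red), "K" (3x3 intrinsics, pixels), "rvec" (rotation vector, rad) and "tvec" (3), from world to camera coordinates, as OpenCV has them; the wrist camera has in their place "T_tool_cam" (4x4, takes a point from camera to tool coordinates, whose origin is the TCP and whose axes are the flange's). Camera axes: x right, y down, z forward; pixel columns grow to the right and rows downward; lengths in m; the calibration is good to about 2 mm. A picture is of the moment at which its call begins: read the wrist's pose just before it. There is no depth.
- sign_off(): hands the job in; it is judged then, once.
The state is a dict: "clock": time; "qpos": joint angles; "qd": joint speeds; "effort": joint torques, N m; "position": TCP position; "ee_rot": TCP orientation; "contact_force": force on the tool from outside, world axes, zero at the start; "moment": the same for the moment, N m; "width": finger opening in m; "gripper_force": force on a finger pad.
Only numpy, scipy, OpenCV 4.12 (cv2) and the standard library are available. Lean on these libraries where they do the work, as an engineer would, in place of code of your own. Each camera call takes 0.05 s, during which the arm holds its last target. There are 200 camera calls.

TASK

Bring the lathe up for work by pressing its switches: on the bench power board first switch on the dust extractor (the rocker in front of the yellow plug), then the lathe's supply (the rocker in front of the blue plug), and only then press the green start button on the lathe's control pendant right in for a moment and let it come back out. Pick nothing up; leave the lamp's rocker (white plug) on, do not press the red stop button or the mushroom emergency stop, and leave the pendant, chuck key, blank and wax tin where they are.

Things in the scene. Friction and masses are not known exactly. Their poses are not given: they have to be found in the camera images.
- power_board: Fixed bench power board: dark steel case, yellow end caps, 170 mm (x) by 270 mm (y), top 50 mm above the bench; origin under its centre, x away from the robot at yaw 0. Cable duct 30 mm high along its far edge, white breaker up to 31 mm high at its +y end (not part of the job). Its three outlets stand side by side along y, 66 mm apart, in any order.
- outlet_extractor: Dust extractor's outlet: aluminium plate 125 by 60 mm, 4 mm thick, on the board's top and turned as the board is. Origin on the plate's underside. Yellow plug, 39 mm across, 27 mm high, at x = +18 mm; red rocker centred at x = -40 mm in a black frame 46 mm (x) by 32 mm (y), its top 7 mm above the origin.
- outlet_lathe: The lathe's outlet: the same as the extractor's, but its plug is blue.
- outlet_lamp: The bench lamp's outlet: the same, but its plug is white. Its rocker is already on and must stay on.
- rocker_extractor (a joint): Tilt of the extractor's red rocker (39 mm in x, 24 mm in y, hinged across its middle): 0 = off (near end, towards the robot, stands up 7 mm; far end level), 0.36 rad = on (near end down and level, 3 mm above the frame; far end up). Pushed down near its raised end with about 5 N it snaps over past the middle, and stays.
- rocker_lathe (a joint): Tilt of the lathe outlet's red rocker, the same kind: 0 = off, 0.36 = on.
- rocker_lamp (a joint): Tilt of the lamp outlet's red rocker, the same kind; it starts on (0.36).
- extractor_near_end (a point): Point on the top of the extractor rocker's near half, 14 mm from its hinge: push here to switch on. About 65 mm above the bench when off; goes down about 5 mm.
- lathe_near_end (a point): The same point on the lathe's rocker.
- lamp_near_end (a point): The same point on the lamp's rocker, which is down because it is on.
- pendant: Loose lathe control pendant on rubber feet, about 0.9 kg: grey box 170 mm (x) by 130 mm (y), 35 mm high at the near edge, 65 mm at the far, its white face rising 10 degrees. Origin under its centre. Near half: green start button at y = +30 mm, red stop button at y = -30 mm. Behind them: speed knob (y = +30, 20 mm high), mushroom emergency stop (y = -30, 40 mm across, 32 mm high).
- start_button (a joint): Travel of the green start button: 0 = out, 5.5 mm (0.0055) = right in, along the normal of the sloped face; a spring needs about 5 N to hold it right in, and returns it.
- start_button_top (a point): Centre of the green button's top (24 mm across), 14 mm above the face when out, 9 mm above its 30 mm metal collar; about 56 mm above the bench.
- stop_button (a joint): Travel of the red stop button, the same kind: 0 = out, 0.0055 = in. Not to be pressed.
- estop (a joint): Travel of the red mushroom emergency stop: 0 = out, 0.005 = in (about 15 N). Not to be pressed.
- chuck_key: Loose black T-handled chuck key lying near the power board, 103 mm long with a 109 mm steel cross bar, 22 mm high; origin under its shank.
- turning_blank: Loose square wooden turning blank lying near the pendant, 160 by 45 by 45 mm; origin under its centre.
- wax_tin: Loose round brass tin with a green lid behind the pendant, 63 mm across, 38 mm high; origin under its centre.
Not all that is in view belongs to the job. Of the things that look like the pendant, take the one that is nearest to the robot's base at the start.

How it is judged:
On the way, in this order (a step that is already met when the one before it is completed fails the run):
1. the extractor's rocker is on while the lathe's is still off (value of joint rocker_extractor above 0.32 rad and value of joint rocker_lathe below 0.1 rad), for 0.1 s.
2. the lathe's rocker is on (value of joint each of rocker_lathe, rocker_extractor above 0.32 rad), for 0.1 s.
3. the green start button is pressed right in (all of step 2 and value of joint start_button above 0.0042 m), for 0.1 s.
At the end, for the whole second after the job is handed in: All three rockers are on (over 0.32 of 0.36 rad), the start, stop and emergency buttons are all out (under 1 mm), and the pendant stands at rest on the bench within 25 mm of where it was (all of step 2 and value of joint rocker_lamp above 0.32 rad and value of joint each of start_button, stop_button, estop below 0.001 m and angle between pendant's own z axis and vertical below 0.05 rad and height (world z) of pendant below 0.005 m and linear speed of pendant below 0.02 m/s and distance of pendant from where it was at the start of the episode below 0.025 m); the robot touches nothing.
It fails at once if done out of order: the lathe's supply switched on before the extractor, or start pressed before both are on ((value of joint rocker_lathe above 0.2 rad and value of joint rocker_extractor below 0.2 rad) or (value of joint start_button above 0.003 m and value of joint any of rocker_lathe, rocker_extractor below 0.2 rad)).
It fails at once if the lamp is switched off (value of joint rocker_lamp below 0.18 rad).
It fails at once if the red stop button or the emergency stop is pressed (value of joint stop_button above 0.0025 m or value of joint estop above 0.002 m).
It fails at once if the pendant is lifted, tipped or shoved away (height (world z) of pendant above 0.012 m or angle between pendant's own z axis and vertical above 0.12 rad or distance of pendant from where it was at the start of the episode above 0.025 m).
It fails at once if the chuck key, blank or wax tin is lifted or moved (distance of any of chuck_key, turning_blank, wax_tin from where it was at the start of the episode above 0.02 m).
It also fails if it takes over 48 s, if anything falls off the work surface, if the arm or the gripper's body presses on something with over 40 N, if the wrist force passes 120 N, or if a joint passes its speed limit or range.

## Working session

There is one attempt and no reset: what is moved stays moved. The work goes in short steps, Python scripts to look and compute and a tool call to move; the robot and the scene stay as the last step left them, time stands still between calls to the robot, and variables do not carry over. Pictures are saved under pics/ and viewed, at most 10 in all, crops included, and the job is handed in when it is done.

Besides the shell and the picture viewer there is one more tool, called after "Request:" as a command line: name --argument value ..., lists and objects as JSON in quotes. send_rows: Moves the arm, as the interface text tells. Its arguments: {"type":"object","properties":{"increments":{"type":"array"},"newtons":{"type":"number"}},"required":["increments"]}

```bash
mkdir -p pics
cat > h.py <<'E'
import cv2,numpy as np,pickle
from scipy.spatial.transform import Rotation as R
from rig import get_state,optics
def grab(name,tag):
    s=get_state(); im=optics.get_image(name)
    if name=="wrist":
        q=s["ee_rot"]; T=np.eye(4);T[:3,:3]=R.from_quat([q[1],q[2],q[3],q[0]]).as_matrix();T[:3,3]=s["position"]
        M=np.linalg.inv(T@np.array(im["T_tool_cam"])); 
    else:
        M=np.eye(4);M[:3,:3]=cv2.Rodrigues(np.array(im["rvec"],float))[0];M[:3,3]=np.array(im["tvec"]).ravel()
    cv2.imwrite(f"pics/{tag}.png",im["pixels"]); P=np.array(im["K"])@M[:3]
    np.save(f"pics/{tag}.npy",P); return im["pixels"],P
def P(tag): return np.load(f"pics/{tag}.npy")
def tri(t1,p1,t2,p2):
    X=cv2.triangulatePoints(P(t1),P(t2),np.array(p1,float).reshape(2,1),np.array(p2,float).reshape(2,1)); return (X[:3]/X[3]).ravel()
def atz(t,p,z):
    H=P(t); A=np.c_[H[:,0],H[:,1],H[:,2]*z+H[:,3]]; x=np.linalg.solve(A,[p[0],p[1],1]); return x[:2]/x[2]
def proj(t,X):
    x=P(t)@np.append(X,1); return x[:2]/x[2]
E
python3 -c "
from h import *
for n in ['scene','side','wrist']: grab(n,n+'0')
s=get_state(); print(s['clock'],s['position'],s['ee_rot'])"
```

```text
0.15 [0.13640665 0.55818912 0.23064462] [-1.54321660e-04  1.19580972e-01  9.92824212e-01 -6.72392403e-04]
```

View pics/scene0.png

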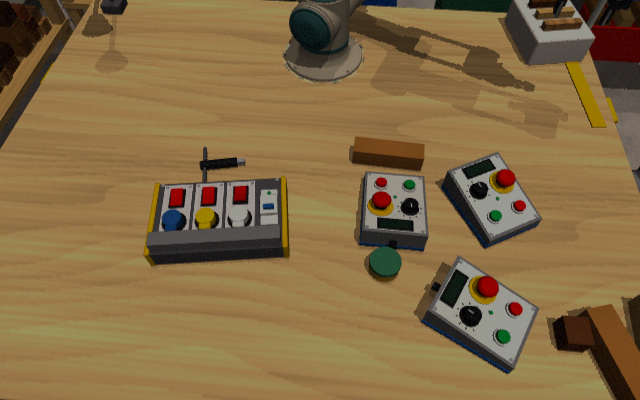

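View pics/side0.png

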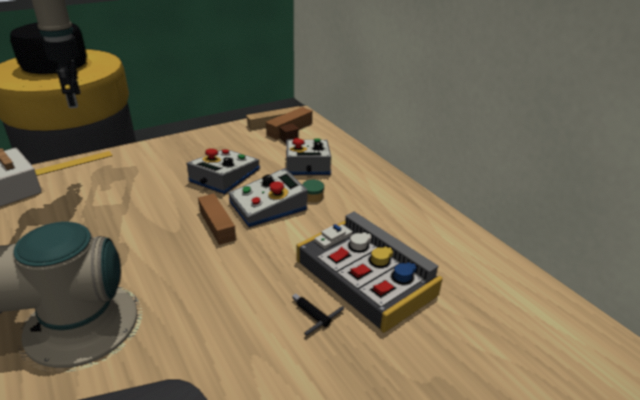

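Scene: the board's rockers are blue (177,198), yellow (208,196) and white (240,194). The likely pendant is at (393,210), with green at (409,185). Side: rockers are at (384,288), (361,271) and (340,255), and green at (247,189).

```bash
cat > m.py <<'E'
from h import *
def cen(tag,p,col,r=12):
    im=cv2.imread(f"pics/{tag}.png"); x0,y0=p[0]-r,p[1]-r
    h=cv2.cvtColor(im[y0:p[1]+r,x0:p[0]+r],cv2.COLOR_BGR2HSV)
    H,S,V=h[...,0].astype(int),h[...,1],h[...,2]
    m=((H<7)|(H>172)) if col=='r' else ((H>50)&(H<90))
    m&=(S>130)&(V>70)
    n,l,st,c=cv2.connectedComponentsWithStats(m.astype(np.uint8)); k=1+np.argmax(st[1:,4])
    return c[k]+[x0,y0]
if __name__=="__main__":
  for n,a,b,c in [("lathe",(177,198),(384,288),'r'),("extr",(208,196),(361,271),'r'),("lamp",(240,194),(340,255),'r'),("green",(409,185),(247,189),'g'),("stop",(381,183),(256,201),'r')]:
    p,q=cen("scene0",a,c),cen("side0",b,c); X=tri("scene0",p,"side0",q); print(n,p.round(1),q.round(1),X.round(4), (proj("scene0",X)-p).round(1))
  for n,p in [("pA",(393,210)),("pB",(492,197)),("pC",(482,312))]: x=atz("scene0",p,.05);print(n,x.round(3),np.hypot(*x).round(3))
E
python3 m.py
```

```text
lathe [176.1 196.6] [383.3 286.7] [ 0.5485 -0.259   0.0591] [ 0. -0.]
extr [208. 195.] [360.5 269.7] [ 0.5381 -0.1938  0.0589] [ 0.1 -0.1]
lamp [239.7 192.7] [338.7 254.5] [ 0.5259 -0.1289  0.0585] [ 0.2 -0.2]
green [409.4 183.2] [245.9 189. ] [0.4636 0.2261 0.0515] [ 0.1 -0.1]
stop [381.2 181.7] [255.6 200.4] [0.4638 0.1662 0.0496] [ 0.1 -0.1]
pA [0.534 0.192] 0.567
pB [0.483 0.398] 0.626
pC [0.737 0.352] 0.817
```

Request:
send_rows --increments '[{"gripper": 1, "linear": [0.024, -0.047, 0], "delta_rot": [0, 0, 0.05]}, {"gripper": 1, "linear": [0.046, -0.089, 0], "delta_rot": [0, 0, 0.1]}, {"gripper": 1, "linear": [0.068, -0.132, 0], "delta_rot": [0, 0, 0.15]}, {"gripper": 1, "linear": [0.09, -0.176, 0], "delta_rot": [0, 0, 0.2]}, {"gripper": 1, "linear": [0.112, -0.22, 0], "delta_rot": [0, 0, 0.25]}, {"gripper": 1, "linear": [0.134, -0.264, 0], "delta_rot": [0, 0, 0.3]}, {"gripper": 1, "linear": [0.157, -0.308, 0], "delta_rot": [0, 0, 0.36]}, {"gripper": 1, "linear": [0.18, -0.352, 0], "delta_rot": [0, 0, 0.41]}]' --newtons 30

```text
clock: 0.95
position: [0.3168, 0.2048, 0.2314]
ee_rot: [0.0, -0.086, 0.996, 0.0]
contact_force: [0.2, 1.5, -0.1]
width: -0.0002
gripper_force: 0.0
```

Request:
send_rows --increments '[{"gripper": 1, "linear": [0.02, -0.045, 0], "delta_rot": [0, 0, 0]}, {"gripper": 1, "linear": [0.04, -0.09, 0], "delta_rot": [0, 0, 0]}, {"gripper": 1, "linear": [0.06, -0.135, 0], "delta_rot": [0, 0, 0]}, {"gripper": 1, "linear": [0.08, -0.18, 0], "delta_rot": [0, 0, 0]}, {"gripper": 1, "linear": [0.1, -0.225, 0], "delta_rot": [0, 0, 0]}, {"gripper": 1, "linear": [0.12, -0.27, 0], "delta_rot": [0, 0, 0]}, {"gripper": 1, "linear": [0.14, -0.315, 0], "delta_rot": [0, 0, 0]}, {"gripper": 1, "linear": [0.16, -0.355, 0], "delta_rot": [0, 0, 0]}]'

```text
clock: 1.75
position: [0.4769, -0.1509, 0.2312]
ee_rot: [-0.0, -0.084, 0.996, 0.0]
contact_force: [0.2, 0.0, 0.0]
width: -0.0006
gripper_force: 0.0
```

Request:
send_rows --increments '[{"gripper": 1, "linear": [0.01, -0.04, 0], "delta_rot": [0, 0, 0]}, {"gripper": 1, "linear": [0.01, -0.04, 0], "delta_rot": [0, 0, 0]}, {"gripper": 1, "linear": [0.01, -0.04, 0], "delta_rot": [0, 0, 0]}]'

```text
clock: 2.05
position: [0.4862, -0.1889, 0.2305]
ee_rot: [-0.001, -0.084, 0.996, 0.001]
contact_force: [-0.1, 0.6, -0.2]
width: 0.0002
gripper_force: 0.0
```

```bash
python3 -c "
from h import *
grab('wrist','w1'); s=get_state(); print(s['position'],s['ee_rot'],s['qpos'])
for X in [(.5485,-.259,.0591),(.5381,-.1938,.0589),(.5259,-.1289,.0585),list(s['position'])]: print(proj('w1',X))"
```

```text
[ 0.48594869 -0.18790405  0.2307774 ] [-6.72394131e-04 -8.46723253e-02  9.96408258e-01  8.53073120e-04] [-5.03041564e-01  1.95918279e-01  1.61592086e+00  6.93747311e-04
  1.33181878e+00 -2.24355056e+00]
[250.3560069  220.52403986]
[304.52598262 220.9442319 ]
[358.60164563 219.91407946]
[316.51546612 252.98175212]
```

View pics/w1.png

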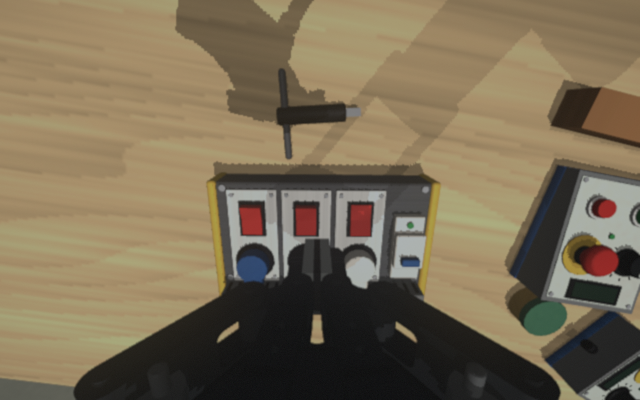

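The wrist view shows the rockers at (252,219), (306,218) and (360,218), within about 2 px of the prediction. The fingertips are shut at about (317,250).

```bash
python3 -c "
from m import *
for n,p in [('lathe',(252,219)),('extr',(306,218)),('lamp',(360,218))]:
  c=cen('w1',p,'r',25); print(n,c.round(1),atz('w1',c,.062).round(4))
im=cv2.imread('pics/w1.png');h=cv2.cvtColor(im,cv2.COLOR_BGR2HSV)
m=(((h[...,0]<7)|(h[...,0]>172))&(h[...,1]>130)&(h[...,2]>60)).astype(np.uint8)
for x in (252,306,360):
  r=np.where(m[195:245,x])[0]+195; print(x,r.min(),r.max(),atz('w1',(x,r.min()),.065).round(4),atz('w1',(x,r.max()),.06).round(4))
"
```

```text
lathe [251.1 220.5] [ 0.547  -0.2576]
extr [305.7 220.7] [ 0.5362 -0.1926]
lamp [360.3 220. ] [ 0.5244 -0.1277]
252 207 234 [ 0.5284 -0.2577] [ 0.5656 -0.2551]
306 207 234 [ 0.5178 -0.195 ] [ 0.5545 -0.1893]
360 205 235 [ 0.5048 -0.1328] [ 0.5447 -0.1233]
```

Request:
send_rows --increments '[{"gripper": 1, "linear": [0.02, -0.004, -0.03], "delta_rot": [0, 0, 0]}, {"gripper": 1, "linear": [0.035, -0.008, -0.07], "delta_rot": [0, 0, 0]}, {"gripper": 1, "linear": [0.035, -0.008, -0.11], "delta_rot": [0, 0, 0]}, {"gripper": 1, "linear": [0.035, -0.008, -0.14], "delta_rot": [0, 0, 0]}, {"gripper": 1, "linear": [0.035, -0.008, -0.152], "delta_rot": [0, 0, 0]}, {"gripper": 1, "linear": [0.035, -0.008, -0.152], "delta_rot": [0, 0, 0]}]'

```text
clock: 2.7
position: [0.5203, -0.1946, 0.0782]
ee_rot: [-0.002, -0.086, 0.996, 0.001]
contact_force: [-0.7, -0.3, -0.4]
width: 0.0
gripper_force: 0.0
```

```bash
python3 -c "
from h import *
a,_=grab('side','s2');b,_=grab('wrist','w2')
A=cv2.resize(a[220:330,300:440],(700,550));cv2.imwrite('pics/s2c.png',A)
print(get_state()['position'])"
```

```text
[ 0.52245101 -0.19620125  0.08075583]
```

View pics/s2c.png

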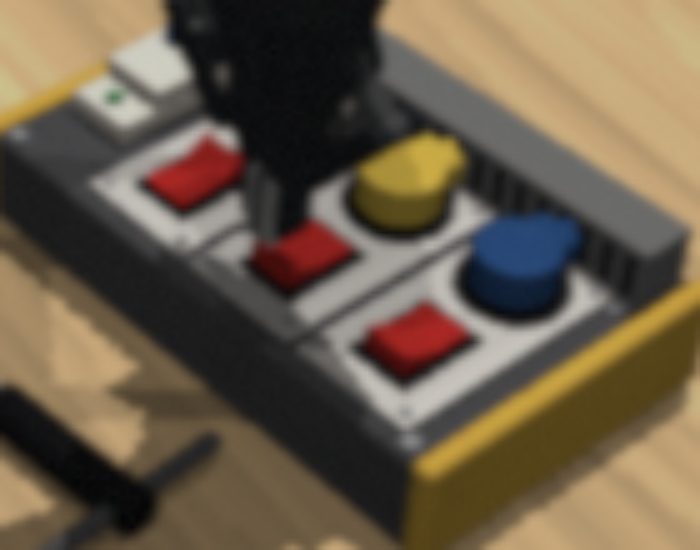

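The side crop shows the shut fingertip just above the near (raised) end of the extractor rocker, at about (275,235) in the crop.

Request:
send_rows --increments '[{"gripper": 1, "linear": [0, 0, -0.006], "delta_rot": [0, 0, 0]}, {"gripper": 1, "linear": [0, 0, -0.01], "delta_rot": [0, 0, 0]}, {"gripper": 1, "linear": [0, 0, -0.014], "delta_rot": [0, 0, 0]}, {"gripper": 1, "linear": [0, 0, -0.017], "delta_rot": [0, 0, 0]}, {"gripper": 1, "linear": [0, 0, -0.019], "delta_rot": [0, 0, 0]}, {"gripper": 1, "linear": [0, 0, -0.019], "delta_rot": [0, 0, 0]}]'

```text
clock: 3.4
position: [0.5217, -0.1964, 0.0601]
ee_rot: [0.0, -0.085, 0.996, 0.0]
contact_force: [-0.5, -0.3, -0.1]
width: 0.0002
gripper_force: 0.0
```

Request:
send_rows --increments '[{"gripper": 1, "linear": [0, 0, -0.001], "delta_rot": [0, 0, 0]}, {"gripper": 1, "linear": [0, 0, -0.001], "delta_rot": [0, 0, 0]}]'

```text
clock: 3.6
position: [0.5218, -0.1965, 0.0599]
ee_rot: [0.0, -0.085, 0.996, -0.0]
contact_force: [-2.4, -0.0, 4.1]
width: -0.0001
gripper_force: 2.2
```

Request:
send_rows --increments '[{"gripper": 1, "linear": [0, 0, 0.02], "delta_rot": [0, 0, 0]}, {"gripper": 1, "linear": [0, 0, 0.06], "delta_rot": [0, 0, 0]}, {"gripper": 1, "linear": [0.005, -0.033, 0.06], "delta_rot": [0, 0, 0]}, {"gripper": 1, "linear": [0.011, -0.065, 0.05], "delta_rot": [0, 0, 0]}, {"gripper": 1, "linear": [0.011, -0.065, 0.02], "delta_rot": [0, 0, 0]}, {"gripper": 1, "linear": [0.011, -0.065, 0.02], "delta_rot": [0, 0, 0]}]'

```text
clock: 4.2
position: [0.5301, -0.2606, 0.0759]
ee_rot: [-0.003, -0.084, 0.996, 0.002]
contact_force: [-1.0, 1.5, -0.3]
width: -0.0002
gripper_force: 0.0
```

```bash
python3 -c "
from h import *
a,_=grab('side','s3')
A=cv2.resize(a[220:330,300:440],(700,550));cv2.imwrite('pics/s3c.png',A)
print(get_state()['position'])"
```

```text
[ 0.53083876 -0.26047536  0.07745975]
```

View pics/s3c.png

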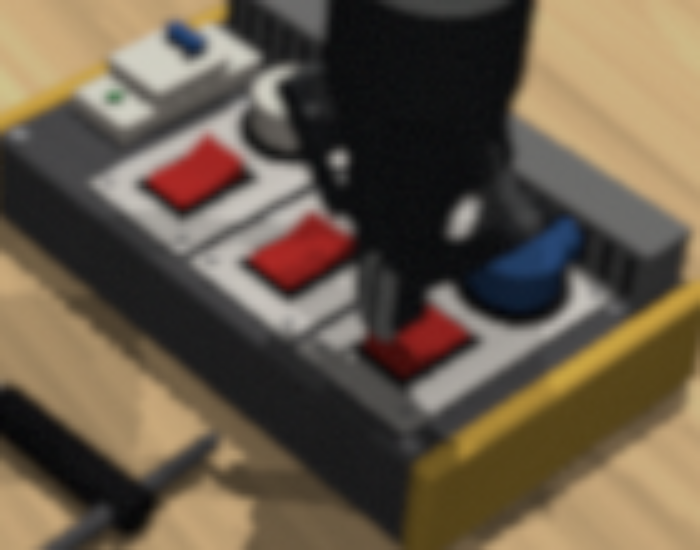

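The extractor rocker at crop (300,250) now looks like the lamp's, so it is on. The fingertip is over the lathe rocker's near end at (385,335).

Request:
send_rows --increments '[{"gripper": 1, "linear": [0, 0, -0.006], "delta_rot": [0, 0, 0]}, {"gripper": 1, "linear": [0, 0, -0.01], "delta_rot": [0, 0, 0]}, {"gripper": 1, "linear": [0, 0, -0.014], "delta_rot": [0, 0, 0]}, {"gripper": 1, "linear": [0, 0, -0.017], "delta_rot": [0, 0, 0]}, {"gripper": 1, "linear": [0, 0, -0.019], "delta_rot": [0, 0, 0]}, {"gripper": 1, "linear": [0, 0, -0.02], "delta_rot": [0, 0, 0]}, {"gripper": 1, "linear": [0, 0, -0.02], "delta_rot": [0, 0, 0]}]'

```text
clock: 4.95
position: [0.5328, -0.2613, 0.0599]
ee_rot: [0.0, -0.085, 0.996, 0.0]
contact_force: [-1.0, 1.2, 4.6]
width: -0.0002
gripper_force: 2.1
```

Request:
send_rows --increments '[{"gripper": 1, "linear": [0, 0, 0.04], "delta_rot": [0, 0, 0]}, {"gripper": 1, "linear": [0, 0, 0.085], "delta_rot": [0, 0, 0]}, {"gripper": 1, "linear": [-0.008, 0.045, 0.1], "delta_rot": [0, 0, -0.03]}, {"gripper": 1, "linear": [-0.016, 0.093, 0.11], "delta_rot": [0, 0, -0.06]}, {"gripper": 1, "linear": [-0.024, 0.141, 0.12], "delta_rot": [0, 0, -0.09]}, {"gripper": 1, "linear": [-0.032, 0.189, 0.13], "delta_rot": [0, 0, -0.12]}, {"gripper": 1, "linear": [-0.04, 0.237, 0.14], "delta_rot": [0, 0, -0.15]}, {"gripper": 1, "linear": [-0.048, 0.285, 0.14], "delta_rot": [0, 0, -0.17]}]'

```text
clock: 5.75
position: [0.4852, 0.0253, 0.2008]
ee_rot: [0.002, 0.001, 1.0, 0.0]
contact_force: [0.3, 0.8, 0.1]
width: -0.0
gripper_force: 0.0
```

Request:
send_rows --increments '[{"gripper": 1, "linear": [-0.01, 0.045, 0], "delta_rot": [0, -0.04, 0]}, {"gripper": 1, "linear": [-0.02, 0.09, 0], "delta_rot": [0, -0.08, 0]}, {"gripper": 1, "linear": [-0.03, 0.135, 0], "delta_rot": [0, -0.12, 0]}, {"gripper": 1, "linear": [-0.04, 0.18, 0], "delta_rot": [0, -0.15, 0]}, {"gripper": 1, "linear": [-0.045, 0.202, -0.02], "delta_rot": [0, -0.175, 0]}, {"gripper": 1, "linear": [-0.045, 0.202, -0.04], "delta_rot": [0, -0.175, 0]}, {"gripper": 1, "linear": [-0.045, 0.202, -0.04], "delta_rot": [0, -0.175, 0]}, {"gripper": 1, "linear": [-0.045, 0.202, -0.04], "delta_rot": [0, -0.175, 0]}]'

```text
clock: 6.55
position: [0.4397, 0.2256, 0.1594]
ee_rot: [0.087, -0.0, 0.996, -0.0]
contact_force: [0.1, -0.7, 0.1]
width: -0.0006
gripper_force: 0.0
```

```bash
python3 -c "
from h import *
a,_=grab('side','s4')
cv2.imwrite('pics/s4c.png',cv2.resize(a[150:330,200:440],(720,540)))
grab('wrist','w4');s=get_state(); print(s['position'],s['ee_rot'],proj('w4',(.4636,.2261,.0515)),proj('w4',(.4638,.1662,.05)))"
```

```text
[0.44078445 0.2254712  0.16039807] [8.84036575e-02 4.18367117e-04 9.96084571e-01 3.81387805e-04] [316.32996657 199.64661485] [254.43807052 199.10722371]
```

View pics/s4c.png

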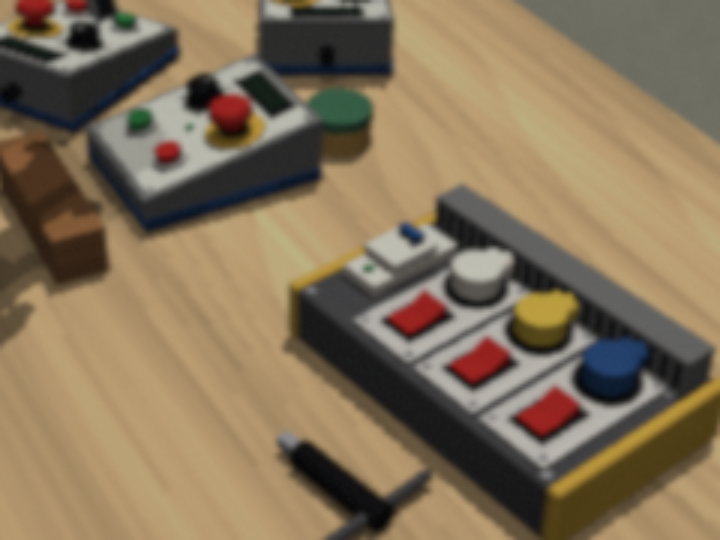

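View pics/w4.png

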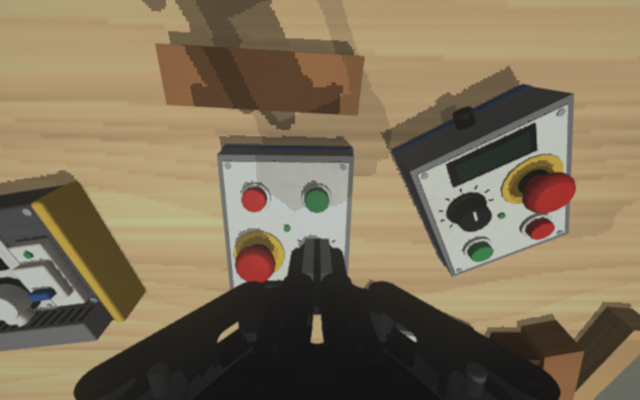

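The side crop shows all three rockers in the same "on" pose. In the wrist view, green start is at (316,199), exactly as predicted, and red stop is at (254,199).

Request:
send_rows --increments '[{"gripper": 1, "linear": [0.01, 0, -0.035], "delta_rot": [0, 0, 0]}, {"gripper": 1, "linear": [0.018, 0, -0.065], "delta_rot": [0, 0, 0]}, {"gripper": 1, "linear": [0.0185, 0, -0.083], "delta_rot": [0, 0, 0]}, {"gripper": 1, "linear": [0.0195, 0, -0.09], "delta_rot": [0, 0, 0]}, {"gripper": 1, "linear": [0.0205, 0, -0.096], "delta_rot": [0, 0, 0]}, {"gripper": 1, "linear": [0.0215, 0, -0.1], "delta_rot": [0, 0, 0]}, {"gripper": 1, "linear": [0.0215, 0, -0.102], "delta_rot": [0, 0, 0]}, {"gripper": 1, "linear": [0.0215, 0, -0.102], "delta_rot": [0, 0, 0]}]'

```text
clock: 7.45
position: [0.4614, 0.2257, 0.0579]
ee_rot: [0.088, -0.0, 0.996, 0.0]
contact_force: [0.0, -1.1, 0.7]
width: -0.0002
gripper_force: 0.0
```

Request:
send_rows --increments '[{"gripper": 1, "linear": [0.0003, 0, -0.002], "delta_rot": [0, 0, 0]}, {"gripper": 1, "linear": [0.0007, 0, -0.004], "delta_rot": [0, 0, 0]}, {"gripper": 1, "linear": [0.001, 0, -0.0055], "delta_rot": [0, 0, 0]}, {"gripper": 1, "linear": [0.0011, 0, -0.0065], "delta_rot": [0, 0, 0]}, {"gripper": 1, "linear": [0.0011, 0, -0.0065], "delta_rot": [0, 0, 0]}]'

```text
clock: 7.95
position: [0.4627, 0.2258, 0.0512]
ee_rot: [0.088, -0.0, 0.996, 0.0]
contact_force: [-0.6, -0.4, 4.4]
width: 0.0
gripper_force: 2.1
```

Request:
send_rows --increments '[{"gripper": 1, "linear": [0.0002, 0, -0.0008], "delta_rot": [0, 0, 0]}, {"gripper": 1, "linear": [0.0003, 0, -0.0016], "delta_rot": [0, 0, 0]}, {"gripper": 1, "linear": [0.0003, 0, -0.0016], "delta_rot": [0, 0, 0]}]'

```text
clock: 8.25
position: [0.4629, 0.2258, 0.0502]
ee_rot: [0.088, -0.0, 0.996, 0.0]
contact_force: [-1.6, 0.1, 10.1]
width: 0.0
gripper_force: 5.3
```

Request:
send_rows --increments '[{"gripper": 1, "linear": [0, 0, -0.0005], "delta_rot": [0, 0, 0]}, {"gripper": 1, "linear": [0, 0, -0.0005], "delta_rot": [0, 0, 0]}]'

```text
clock: 8.45
position: [0.4629, 0.2258, 0.0501]
ee_rot: [0.088, -0.0, 0.996, 0.0]
contact_force: [-3.1, -0.1, 13.6]
width: 0.0001
gripper_force: 7.2
```

Request:
send_rows --increments '[{"gripper": 1, "linear": [-0.002, 0, 0.01], "delta_rot": [0, 0, 0]}, {"gripper": 1, "linear": [-0.005, 0, 0.03], "delta_rot": [0, 0, 0]}, {"gripper": 1, "linear": [-0.012, 0, 0.07], "delta_rot": [0, 0, 0]}, {"gripper": 1, "linear": [-0.02, 0, 0.11], "delta_rot": [0, 0, 0]}, {"gripper": 1, "linear": [-0.0223, 0, 0.11], "delta_rot": [0, 0, 0]}, {"gripper": 1, "linear": [-0.0223, 0, 0.11], "delta_rot": [0, 0, 0]}, {"gripper": 1, "linear": [-0.0223, 0, 0.11], "delta_rot": [0, 0, 0]}]'

```text
clock: 9.15
position: [0.439, 0.2251, 0.1573]
ee_rot: [0.086, -0.0, 0.996, -0.001]
contact_force: [-0.6, -0.1, -0.7]
width: 0.0002
gripper_force: 0.0
```

```bash
python3 -c "
from m import *
a,_=grab('side','s5');b,_=grab('wrist','w5');s=get_state();print(s['position'],s['contact_force'])
for t,p,c in [('s',(247,189),'g'),('s',(256,201),'r')]:
  print(cen('side0',p,c),cen('side4'[0]+'4' if 0 else 's5',p,c))
for p,c in [((316,199),'g'),((254,199),'r')]: 
  for z in ['w4','w5']: print(z,cen(z,p,c,20),atz(z,cen(z,p,c,20),.055))
cv2.imwrite('pics/s5c.png',cv2.resize(a[150:330,200:440],(720,540)))"
```

```text
[0.43918402 0.22509712 0.15699667] [ 0.54163364 -0.33545023  0.05282355]
[245.89473684 189.        ] [246. 189.]
[255.59459459 200.43243243] [255.35 200.35]Traceback (most recent call last):
  File "<string>", line 7, in <module>
    for z in ['w4','w5']: print(z,cen(z,p,c,20),atz(z,cen(z,p,c,20),.055))
                                  ~~~^^^^^^^^^^
  File "m.py", line 8, in cen
    n,l,st,c=cv2.connectedComponentsWithStats(m.astype(np.uint8)); k=1+np.argmax(st[1:,4])
                                                                       ~~~~~~~~~^^^^^^^^^^
    return _wrapfunc(a, 'argmax', axis=axis, out=out, **kwds)
    return bound(*args, **kwds)
ValueError: attempt to get argmax of an empty sequence
```

The pendant hasn't moved: both buttons are within 0.3 px of their starting pixels. The start button bottomed, with force rising to 13.6 N and no further travel, and came back out. The arm is clear, so I'm handing in.

```bash
python3 -c "
from rig import sign_off; print(sign_off())"
```

```text
the job is handed in; nothing more can be done
None
```

I switched on the extractor, then the lathe supply, then pressed the green start button fully in and released it, and handed the job in; sign-off gave no verdict, but the last pictures showed all three rockers on and the pendant unmoved.

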